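# Put the roast thermometer back on its charging cradle

## Task

The roast is out: put the cordless thermometer that lies on the hob back on its wooden charging cradle. Lay its round handle in the V-groove, spike pointing away from the black contact block and handle still clear of the brass contact pin, then slide it along the groove until it has pushed the pin right in against its stop, firmly enough to seat it (at least 5 N on the pin) but gently (never more than 15 N). Leave it lying there with the pin pressed in, and do not disturb the salt shaker, the lemon or the wooden spoon.

Things in the scene. Friction and masses are not known exactly. Their poses are not given: they have to be found in the camera images.
- probe_center (a point): Cordless thermometer, loose, 180 g: round bright handle, 26 mm across, 110 mm long, with a flat black front end from whose middle a thin steel spike (6 mm thick, 75 mm long) sticks out in line. Point: middle of the handle, on its axis, 13 mm above what it lies on. y runs along the handle to its flat contact end; the spike points to -y. It may have rolled about y.
- probe_tail (a point): Middle of the flat contact end of the thermometer's handle, 55 mm along +y from probe_center.
- dock: Charging cradle, fixed: wooden bar 290 mm long (y), 64 mm wide (x), flat top 30 mm above the underside. Origin: centre of the underside; z up. A 90 degree V-groove runs along all of y at x = 0, open at the -y end, lined with rubber: a handle slides in it with about 1 to 4.5 N of friction, more if pressed down. The black contact block straddles the groove near the +y end (see groove_axis).
- groove_axis (a point): Point on the line where the axis of a handle lying in the groove comes: 37 mm above the cradle's underside (7 mm above its flat top), at its middle; axes as the cradle's. The contact block (70 mm wide, 28 mm long, up to 20 mm above this point) is clamped by a thumbscrew to suit the probe: its face, looking to -y, is anywhere from y = 72 to 112 mm. This is not reported: look or feel.
- contact_pin (a joint): Brass contact pin, 9 mm across, in the block's face, on the line of the groove axis. Value in m: 0 when out (its end 7 mm proud of the face), 0.004 (up to 0.005 under load) when pressed in against its stop, 3 mm proud: the handle does not reach the face. Its spring is weak (0.3 to 0.6 N): the rubber groove holds the handle against it.
- salt_mill: Small salt shaker, 44 mm across, 90 mm high, standing on the worktop behind; origin at the centre of its underside. Leave alone.
- lemon: Lemon, 71 x 53 x 51 mm; origin at the centre of its underside. Leave alone.
- wooden_spoon: Wooden spoon, 315 x 45 x 15 mm, lying on the hob; origin at the centre of its underside, x along the spoon. Leave alone.

How it is judged:
By the outcome, as a careful person would: the job done as asked, in the order asked, and still so for the second after the job is handed in, with the robot touching nothing.
It also fails if it takes over 67 s, if anything falls off the work surface, if the arm or the gripper's body presses on something with over 40 N, if the wrist force passes 120 N, or if a joint passes its speed limit or range.

## Robot

A 6-joint arm with a two-finger parallel gripper is mounted at the origin on a cart in front of the work surface, level with it; the furniture and walls round the work are solid. World frame = base frame: x ahead of the robot, y to its left, z up, the work surface at z = 0. Lengths are in m, angles in degrees, forces in N, time in s.
With the tool pointing down it reaches from about 0.4 to 0.825 m from the base axis. Payload 7 kg.
Tool frame: the origin (TCP) lies at the centre of the arm's flange, where the gripper is bolted on; the fingertips stand 178 mm ahead of it and the grasp point (between the pads) lies ahead of it (ctrl.grip_depth is the z of the grasp point in the tool frame, in m); z points along the fingers, x is the direction in which the jaws open and shut, and the axes are right-handed (so a half turn about z gives the same grasp; the last joint's range is limited). The gripper opens to 88 mm and grips with 3 to 60 N. Pads are 19 mm wide; open, the fingers measure 130 mm over their backs; the gripper's body (78 mm by 193 mm) begins 47 mm behind the grasp point.
Start: joints at [-55.858, 20.546, 0.682, 0, -70.136, -16.507], TCP at [0.204, -0.643, 0.405] pointing down, gripper open.
Joint ranges: [-176.03, 176.03], [-82.01, 121.73], [-58.28, 71.71], [-173.87, 95.51], [-174.79, -0.11], [-173.66, 173.66]. Speed limits (degrees/s): [136.94, 136.94, 172.46, 180, 180, 180].

## Interface

Orientations are given as [roll, pitch, yaw] about the fixed x, y, z axes, in that order (R = Rz(yaw) Ry(pitch) Rx(roll)).
In Python, from plant import ctrl gives the robot as it stands.
- The arm moves only by the tool carry_out, never from a script. Its arguments are lists of equal length, an entry for each row: "linear": the shift along the tool's x, y, z in cm, a list of three; "twist": the turn about the tool's z in degrees. In form: {"linear": [[tx, ty, tz], ...], "twist": [twist, ...]}. A call has 1 to 12 rows; each row is the pose to reach, as a shift and turn from the pose measured when the call began, along the tool's axes at that moment; what a row does not reach only later rows make up. A row lasts 1/12 s, in which the tool goes at most 41.7 mm and 7.16 degrees, less where a joint would pass 70% of its speed; a pose out of reach is approached as far as the arm can. A call with a gripper value outside its range is refused whole. "fingers" is the gripper's target within -1 to 1 (fully open at 1, half-way at 0, shut at -1), set as the call begins (left out, the last holds). The fingers move at their own pace and stop on an object; the grip force is fixed at half the most. Time passes only in rows, so rows that repeat a pose let the fingers close. It gives the time, the measured TCP pose, the force and the opening at its end, in the units of the state.
- ctrl.get_obs(): the state, without advancing time (a new reading comes with each control period).
- ctrl.snapshot(name): name is "scene" or "top"; returns the picture (384x512x3 uint8, blue, green, red); there is no depth.
- ctrl.camera_params(name): a dict with "fovy" (degrees; the focal length in pixels is half the picture's height over the tangent of half this angle, whatever the lens; pixels are square), "cx", "cy" (the principal point, pixels), "eye" and "rotation" of the camera in the world. Camera axes: x right, y down, z forward; pixel columns grow to the right and rows downward; lengths in m; the calibration is good to about 2 mm. A picture is of the moment at which its call begins. camera_params takes no time and is no camera call.
- ctrl.close_job(): hands the job in, once; it reports no verdict.
The state is a dict: "clock": time; "joint_pos": joint angles; "qvel": joint speeds; "tau": joint torques, N m; "tool_pos": TCP position; "orientation": TCP orientation; "force": force on the tool from outside, world axes, zero at the start; "moment": the same for the moment, N m; "opening": finger opening in m.
Only numpy, scipy, OpenCV 4.12 (cv2) and the standard library are available. Lean on these libraries where they do the work, as an engineer would, in place of code of your own. Each camera call takes 0.05 s, during which the arm holds its last target.

## Working session

There is one attempt and no reset: what is moved stays moved. The work goes in short steps, Python scripts to look and compute and a tool call to move; the robot and the scene stay as the last step left them, time stands still between calls to the robot, and variables do not carry over. Pictures are saved under pics/ and viewed, and the job is handed in when it is done.

Besides the shell and the picture viewer there is one more tool, called after ">>>" in YAML: its name, and indented under it one key for each argument. carry_out: Moves the arm, as the interface text tells. Its arguments: {"type":"object","properties":{"linear":{"type":"array","items":{"type":"array","items":{"type":"number"}}},"twist":{"type":"array","items":{"type":"number"}},"fingers":{"type":"number"}},"required":["linear","twist"]}

```bash
ls; mkdir -p pics
python3 - <<'E'
from plant import ctrl
import cv2
print(ctrl.get_obs(), ctrl.grip_depth)
for n in ("scene","top"):
    print(n, ctrl.camera_params(n))
    cv2.imwrite(f"pics/{n}0.png", ctrl.snapshot(n))
E
```

```text
pics
{'clock': 0.0, 'joint_pos': array([-5.58595123e+01,  2.05914034e+01,  6.34713905e-01, -2.29454745e-02,
       -7.01362548e+01, -1.65052093e+01]), 'qvel': array([-0.00967404,  0.05832477, -0.0250787 ,  0.0275625 , -0.02146435,
       -0.02795931]), 'tau': array([ 1.49039308e-03, -5.82712018e+01,  2.93055385e+01,  6.99716359e+00,
        6.83041246e-03, -1.23744012e-04]), 'tool_pos': array([ 0.20442502, -0.6430942 ,  0.40372106]), 'orientation': array([-1.79994273e+02, -9.52432462e-02,  1.07627460e+02]), 'force': array([ 0.21479911,  0.39644321, -0.39110523]), 'moment': array([ 0.03484184, -0.02592192,  0.03545431]), 'opening': 0.08745630446062123} 0.1593
scene {'fovy': 53.96952955805774, 'cx': 256.9913020869261, 'cy': 194.89381929649392, 'eye': array([0.24921793, 0.68833721, 0.73787268]), 'rotation': array([-136.65728711,    0.8859359 , -151.10369486])}
top {'fovy': 51.0013998326549, 'cx': 258.24277440310703, 'cy': 184.75494528928127, 'eye': array([0.45689654, 0.15523597, 0.94128615]), 'rotation': array([-175.09539993,   -0.40064707,  -91.153978  ])}
```

View pics/scene0.png

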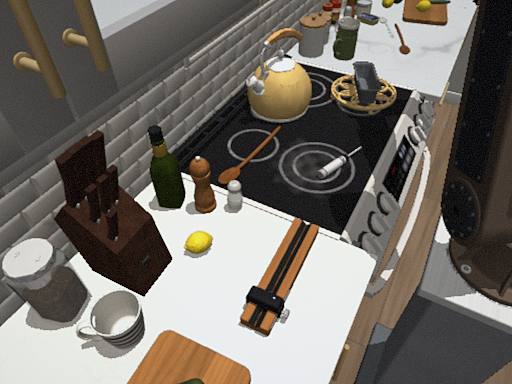

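View pics/top0.png

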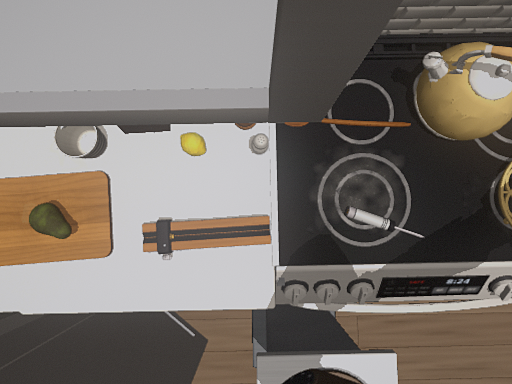

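The top view shows the probe at about (370,217) with its spike to the right, and the cradle from about (143,236) to (270,230) with the block at about (165,236). I'll enlarge both views.

Run:
```python
import cv2
t=cv2.imread('pics/top0.png'); s=cv2.imread('pics/scene0.png')
def crop(im,x0,y0,w,h,k,n):
    cv2.imwrite(n,cv2.resize(im[y0:y0+h,x0:x0+w],None,fx=k,fy=k,interpolation=cv2.INTER_CUBIC))
crop(t,335,195,100,50,8,'pics/c1.png')
crop(t,135,205,145,60,5.5,'pics/c2.png')
crop(s,235,210,95,125,4.8,'pics/c3.png')
crop(s,305,140,65,45,10,'pics/c4.png')
```

```text
(no output)
```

View pics/c1.png

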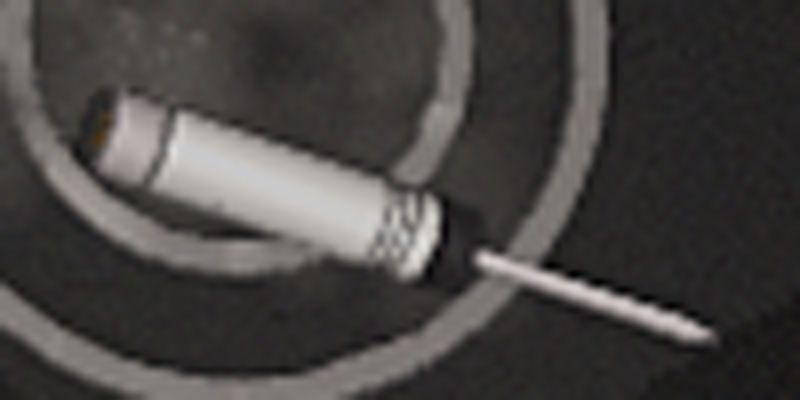

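View pics/c2.png

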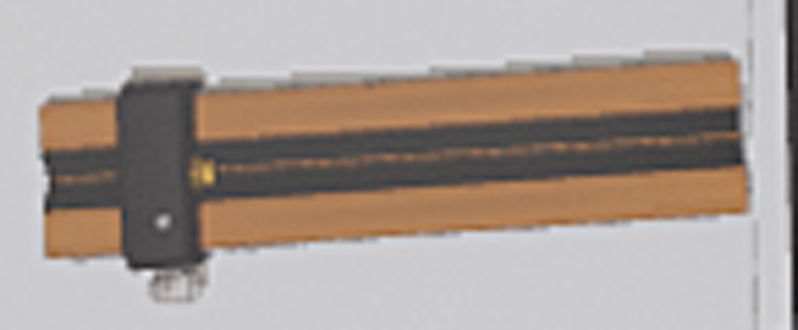

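View pics/c3.png

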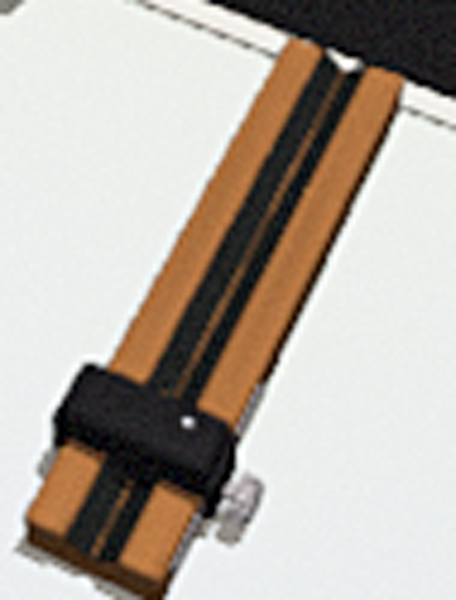

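View pics/c4.png

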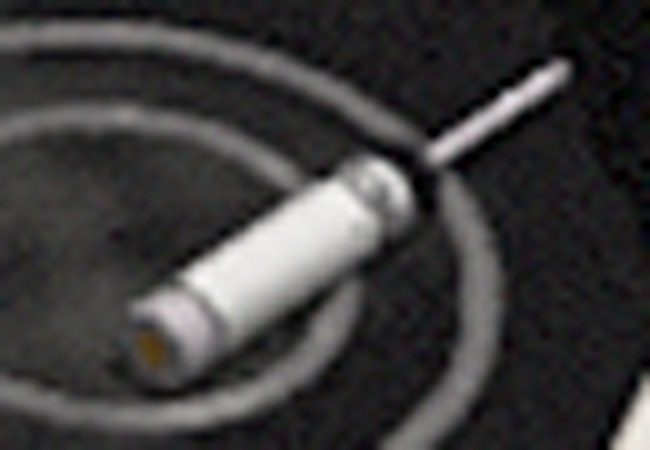

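```bash
cat > h.py <<'E'
import numpy as np
from scipy.spatial.transform import Rotation as Ro
from plant import ctrl
def cam(n):
    p=ctrl.camera_params(n); f=192/np.tan(np.radians(p['fovy']/2))
    return p,f,Ro.from_euler('xyz',p['rotation'],degrees=True).as_matrix()
def ray(n,uv):
    p,f,R=cam(n); d=R@np.array([(uv[0]-p['cx'])/f,(uv[1]-p['cy'])/f,1]); return p['eye'],d
def at(n,uv,z):
    e,d=ray(n,uv); return e+d*(z-e[2])/d[2]
def tri(a,b):
    e1,d1=ray('top',a); e2,d2=ray('scene',b)
    A=np.stack([d1,-d2],1); s=np.linalg.lstsq(A,e2-e1,rcond=None)[0]
    P,Q=e1+s[0]*d1,e2+s[1]*d2; return (P+Q)/2,np.linalg.norm(P-Q)
def px(c,k,o): return ((c[0]+.5)/k-.5+o[0],(c[1]+.5)/k-.5+o[1])
def proj(n,P):
    p,f,R=cam(n); c=R.T@(np.asarray(P)-p['eye']); return c[:2]/c[2]*f+[p['cx'],p['cy']]
E
python3 - <<'E'
from h import *
np.set_printoptions(precision=4,suppress=True)
c1=lambda c:px(c,8,(335,195)); c2=lambda c:px(c,5.5,(135,205)); c3=lambda c:px(c,4.8,(235,210)); c4=lambda c:px(c,10,(305,140))
for n,a,b in [('tail',(101,131),(152,350)),('tip',(715,340),(565,68)),('sbase',(475,257),(430,158))]:
    print(n,tri(c1(a),c4(b)), at('top',c1(a),.013),at('scene',c4(b),.013))
for n,a,b in [('+x-y',(740,60),(295,38)),('-x-y',(748,212),(402,72)),('+x+y',(40,103),(27,525)),('-x+y',(45,257),(165,572))]:
    print(n,tri(c2(a),c3(b)), at('top',c2(a),.03),at('scene',c3(b),.03))
print('pin',at('top',c2((215,172)),.037))
print('face top',at('top',c2((195,80)),.057),at('top',c2((205,262)),.057))
print('groove ends',at('top',c2((742,137)),.016), at('top',c2((47,180)),.016))
E
```

```text
tail (array([ 0.4728, -0.0565,  0.0121]), np.float64(0.002019228321273947)) [ 0.4718 -0.0567  0.013 ] [ 0.4734 -0.0552  0.013 ]
tip (array([ 0.4103, -0.2312,  0.01  ]), np.float64(0.004200794605065174)) [ 0.4085 -0.2308  0.013 ] [ 0.4115 -0.2263  0.013 ]
sbase (array([ 0.4327, -0.1614,  0.0186]), np.float64(0.00215225906758198)) [ 0.4335 -0.1629  0.013 ] [ 0.4331 -0.1684  0.013 ]
+x-y (array([0.4642, 0.1235, 0.0212]), np.float64(0.001412547311658021)) [0.4648 0.1241 0.03  ] [0.4609 0.1303 0.03  ]
-x-y (array([0.404 , 0.1226, 0.0274]), np.float64(0.0026583687473130664)) [0.4029 0.1222 0.03  ] [0.4046 0.1252 0.03  ]
+x+y (array([0.4524, 0.4141, 0.0173]), np.float64(0.001194443809658774)) [0.453  0.4108 0.03  ] [0.4483 0.4187 0.03  ]
-x+y (array([0.3901, 0.4087, 0.0283]), np.float64(0.0009521862911560016)) [0.3906 0.4085 0.03  ] [0.3893 0.4093 0.03  ]
pin [0.4238 0.338  0.037 ]
face top [0.461  0.3418 0.057 ] [0.3893 0.3379 0.057 ]
groove ends [0.433  0.1235 0.016 ] [0.4212 0.4117 0.016 ]
```

```bash
cat >> h.py <<'E'
def shift(pos,yaw,pitch0=True):
    o=ctrl.get_obs(); R=Ro.from_euler('xyz',o['orientation'],degrees=True).as_matrix()
    lin=R.T@(np.array(pos)-o['tool_pos'])*100
    Rt=Ro.from_euler('xyz',[180,0,yaw],degrees=True).as_matrix()
    rv=Ro.from_matrix(R.T@Rt).as_rotvec(degrees=True)
    print('clk %.2f'%o['clock'],'linear cm',lin.round(3),'rot',rv.round(2),'F',o['force'].round(2),'open %.4f'%o['opening'], 'q',o['joint_pos'].round(1))
E
python3 -c "
from h import *
shift([.4535,-.1079,.300],160)"
```

```text
clk 0.10 linear cm [43.45  39.946 10.439] rot [ 3.000e-02 -8.000e-02 -5.237e+01] F [0.43 0.3  0.13] open 0.0878 q [-55.9  20.6   0.6  -0.  -70.1 -16.5]
```

>>> carry_out:
  linear:
    - [1,1,0]
    - [3,3,0]
    - [5.5,5,0.5]
    - [8,7.5,1]
    - [10.5,10,1.5]
    - [13,12.5,2]
    - [16,15,2.5]
    - [18.5,17,3]
    - [21,19,3.5]
    - [23,21,4]
    - [24.5,22,4]
    - [25,23,4]
  twist: [-2,-6,-11,-16,-21,-26,-31,-36,-41,-46,-50,-52.4]
  fingers: 1

```text
clock: 1.1
tool_pos: [0.3476, -0.3327, 0.3639]
orientation: [179.9, -0.1, 160.4]
force: [0.0, -0.7, -0.1]
opening: 0.0877
```

```bash
python3 -c "
from h import *
shift([.4535,-.1079,.300],160)"
```

```text
clk 1.10 linear cm [-2.443 24.72   6.431] rot [ 0.1  -0.09  0.39] F [ 0.   -0.67 -0.06] open 0.0877 q [-20.3   4.  -26.4  -0.1 -59.7   0.7]
```

>>> carry_out:
  linear:
    - [-0.2,2,0.5]
    - [-0.5,5,1]
    - [-0.8,8,2]
    - [-1.1,11,3]
    - [-1.4,14,4]
    - [-1.7,17,5]
    - [-2,20,6]
    - [-2.2,22.5,6.4]
    - [-2.4,24.2,6.4]
    - [-2.4,24.7,6.4]
    - [-2.4,24.7,6.4]
    - [-2.4,24.7,6.4]
  twist: [0,0,0,0,0,0.4,0.4,0.4,0.4,0.4,0.4,0.4]

```text
clock: 2.1
tool_pos: [0.4529, -0.1081, 0.3003]
orientation: [179.9, -0.1, 160.0]
force: [0.1, -0.2, 0.3]
opening: 0.0875
```

Run:
```python
from h import *
import cv2
shift([.4535,-.1079,.1865],160)
for n in ("scene","top"): cv2.imwrite(f"pics/{n}1.png", ctrl.snapshot(n))
```

```text
clk 2.10 linear cm [-0.07   0.016 11.38 ] rot [ 0.09 -0.1   0.03] F [ 0.12 -0.15  0.32] open 0.0875 q [ 10.8   6.5 -33.2  -0.2 -50.4 -30.7]
```

View pics/scene1.png

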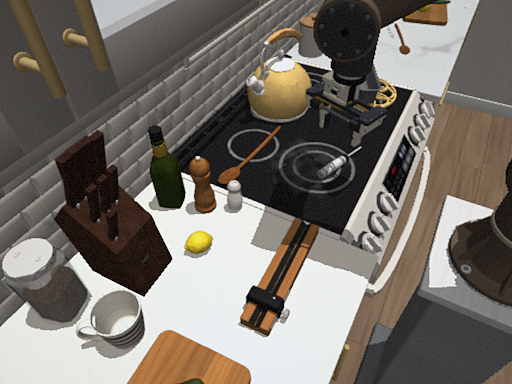

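The gripper is above the probe at about (335,110), jaws across the handle, with nothing nearby. Descending.

>>> carry_out:
  linear:
    - [0,0,1]
    - [0,0,2.5]
    - [-0.1,0,4.5]
    - [-0.1,0,6.5]
    - [-0.1,0,8.3]
    - [-0.1,0,9.8]
    - [-0.1,0,10.6]
    - [-0.1,0,11.1]
    - [-0.1,0,11.3]
    - [-0.1,0,11.4]
    - [-0.1,0,11.4]
    - [-0.1,0,11.4]
  twist: [0,0,0,0,0,0,0,0,0,0,0,0]

```text
clock: 3.2
tool_pos: [0.4538, -0.1087, 0.1871]
orientation: [179.9, -0.0, 160.0]
force: [0.2, 0.2, -0.3]
opening: 0.0876
```

Run:
```python
from h import *
import cv2
shift([.4535,-.1079,.1865],160)
for n,(x,y,w,h) in (("scene",(290,100,110,90)),("top",(320,160,130,100))):
  im=ctrl.snapshot(n)
  cv2.imwrite(f"pics/{n}2.png",cv2.resize(im[y:y+h,x:x+w],None,fx=6,fy=6,interpolation=2))
```

```text
clk 3.20 linear cm [0.054 0.068 0.056] rot [ 0.13 -0.03 -0.05] F [ 0.17  0.18 -0.34] open 0.0876 q [ 10.7  16.6 -40.2  -0.2 -33.2 -30.6]
```

View pics/scene2.png

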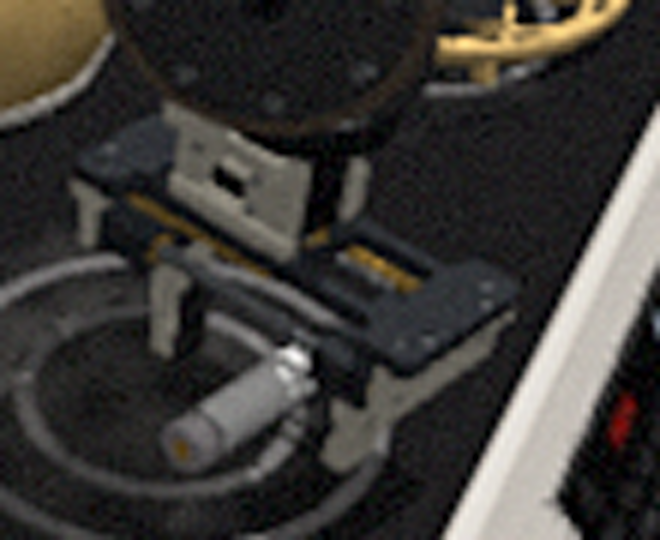

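View pics/top2.png

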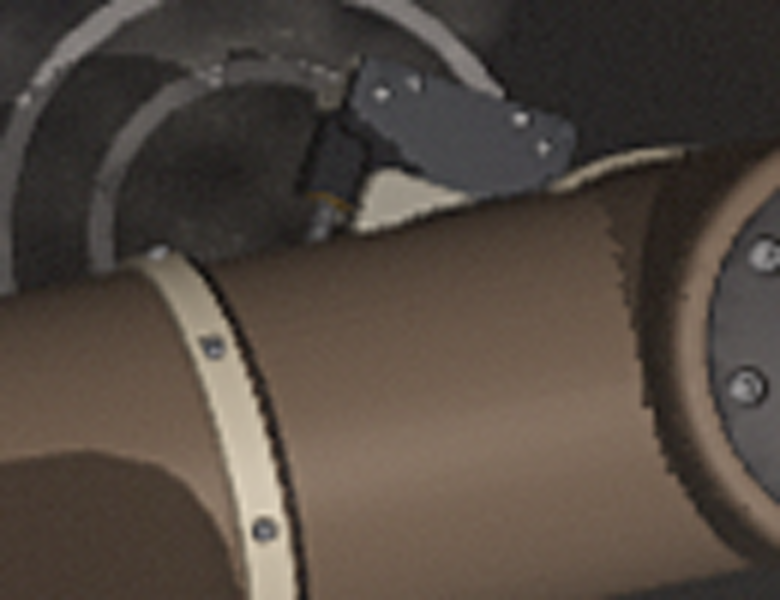

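Fingers straddle the handle (tips at about (175,350) and (345,460) in the scene crop). Closing.

>>> carry_out:
  linear:
    - [0,0,0]
    - [0,0,0]
    - [0,0,0]
    - [0,0,0]
    - [0,0,0]
    - [0,0,0]
    - [0,0,0]
    - [0,0,0]
    - [0,0,0]
    - [0,0,0]
    - [0,0,0]
    - [0,0,0]
  twist: [0,0,0,0,0,0,0,0,0,0,0,0]
  fingers: -1

```text
clock: 4.3
tool_pos: [0.4537, -0.1087, 0.187]
orientation: [179.9, -0.0, 160.0]
force: [0.2, -0.4, -0.1]
opening: 0.0253
```

>>> carry_out:
  linear:
    - [0,0,-0.3]
    - [0,0,-1]
    - [0,0,-2]
    - [0,0,-3.5]
    - [0,0,-5]
    - [0,0,-6.5]
    - [0,0,-8]
    - [0,0,-9]
    - [0,0,-9.5]
    - [0,0,-9.5]
    - [0,0,-9.5]
  twist: [0,0,0,0,0,0,0,0,0,0,0]

```text
clock: 5.22
tool_pos: [0.4534, -0.1089, 0.282]
orientation: [179.8, -0.0, 159.9]
force: [0.5, 0.1, -1.8]
opening: 0.0254
```

Run:
```python
from h import *
import cv2
shift([.428,.2615,.283],182.4)
for n,(x,y,w,h) in (("scene",(290,60,130,110)),):
  im=ctrl.snapshot(n)
  cv2.imwrite(f"pics/{n}3.png",cv2.resize(im[y:y+h,x:x+w],None,fx=5,fy=5,interpolation=2))
```

```text
clk 5.22 linear cm [ 1.5094e+01  3.3922e+01 -4.0000e-03] rot [ 1.600e-01  1.000e-02 -2.246e+01] F [ 0.47  0.1  -1.84] open 0.0254 q [ 10.7   7.9 -34.4  -0.2 -47.6 -30.6]
```

View pics/scene3.png

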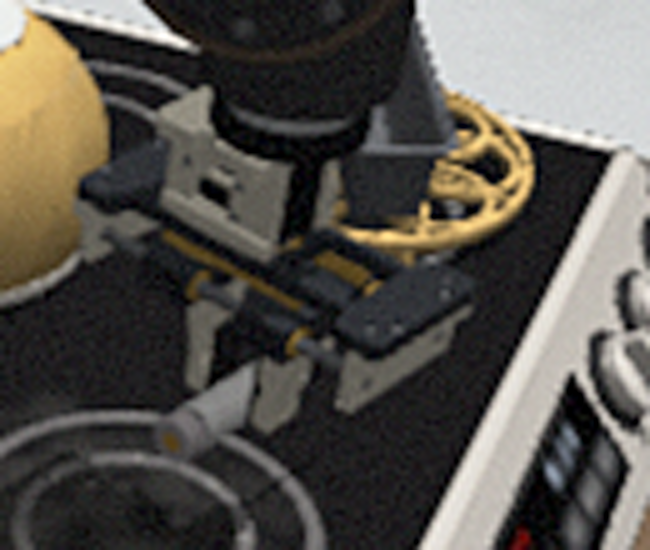

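Run:
```python
from h import *
print(proj('scene',[.4722,-.0572,.108]),proj('scene',[.4722,-.0572,.113]),proj('scene',[.4702,-.0622,.108]), px((172,440),5,(290,60)))
```

```text
[324.36252905 147.65428283] [324.58398065 146.15028529] [325.80735208 146.79374287] (324.0, 147.6)
```

Held level, and the tail is where predicted (324,148). Carrying it to the cradle.

>>> carry_out:
  linear:
    - [0.5,1,0]
    - [1.5,3,0]
    - [3,6,0]
    - [4.5,9.5,0]
    - [6,13,0]
    - [7.5,16.5,0]
    - [9,20,0]
    - [10.5,23.5,0]
    - [12,27,0]
    - [13.2,30,0]
    - [14.2,32,0]
    - [14.8,33.2,0]
  twist: [-0.5,-1.5,-3.5,-5.5,-8,-10.5,-13,-15.5,-18,-20,-21.5,-22.5]

```text
clock: 6.27
tool_pos: [0.4278, 0.2561, 0.2815]
orientation: [179.9, -0.1, -177.4]
force: [0.1, 0.0, -0.7]
opening: 0.0256
```

>>> carry_out:
  linear:
    - [0,0,0]
    - [0,0,0]
    - [0,0,0]
  twist: [0,0,0]

```text
clock: 6.52
tool_pos: [0.4275, 0.2553, 0.2807]
orientation: [180.0, -0.1, -177.4]
force: [-0.7, -0.1, -0.9]
opening: 0.0252
```

Run:
```python
from h import *
import cv2
shift([.4282,.2615,.283],182.4)
for n in ("scene","top"): cv2.imwrite(f"pics/{n}4.png",ctrl.snapshot(n))
```

```text
clk 6.52 linear cm [-0.096  0.621 -0.225] rot [ 0.   -0.14  0.19] F [-0.68 -0.13 -0.92] open 0.0252 q [ 53.4  10.9 -30.8  -0.1 -48.4 -50.8]
```

View pics/scene4.png

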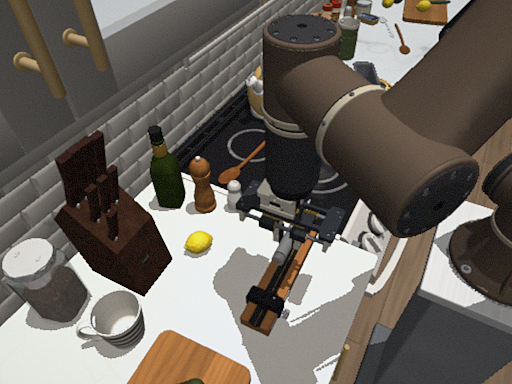

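View pics/top4.png

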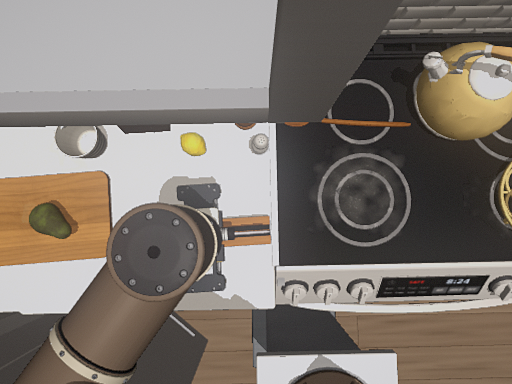

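>>> carry_out:
  linear:
    - [-0.1,0,0.5]
    - [-0.1,0,1.5]
    - [-0.1,0,3]
    - [-0.1,0,4.2]
    - [-0.1,0,5.2]
    - [-0.1,0,5.7]
    - [-0.1,0,5.7]
    - [-0.1,0,5.7]
  twist: [0.1,0.2,0.2,0.2,0.2,0.2,0.2,0.2]

```text
clock: 7.28
tool_pos: [0.4288, 0.2548, 0.2239]
orientation: [180.0, -0.1, -177.7]
force: [-0.1, 0.5, -0.1]
opening: 0.0249
```

Run:
```python
from h import *
import cv2
shift([.4282,.2553,.211],182.4)
for n,(x,y,w,h) in (("scene",(225,190,120,140)),("top",(130,180,150,110))):
  im=ctrl.snapshot(n)
  k=5 if n=='top' else 4.2
  cv2.imwrite(f"pics/{n}5.png",cv2.resize(im[y:y+h,x:x+w],None,fx=k,fy=k,interpolation=2))
```

```text
clk 7.28 linear cm [0.051 0.054 1.292] rot [ 0.01 -0.12 -0.07] F [-0.1   0.53 -0.07] open 0.0249 q [ 53.3  15.6 -34.2  -0.2 -40.3 -50.9]
```

View pics/scene5.png

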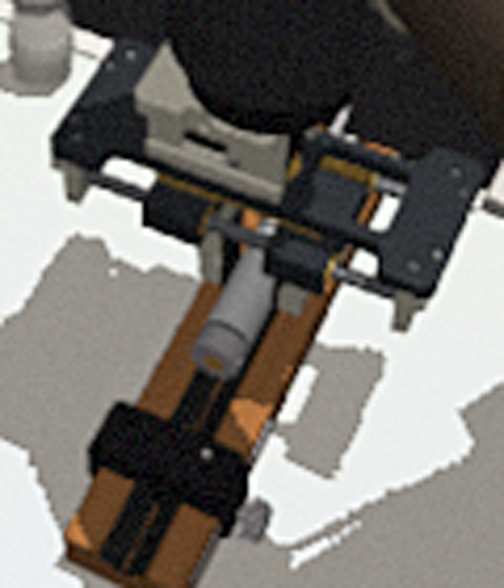

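View pics/top5.png

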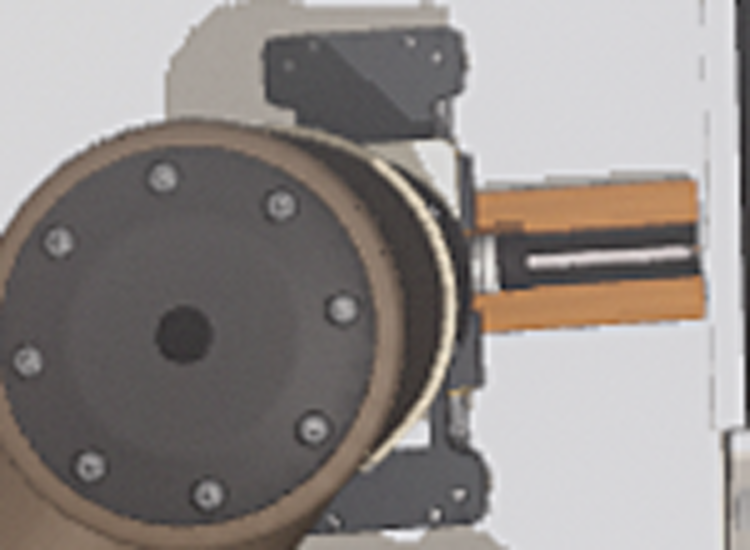

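The spike lies along the groove in the top crop and the tail is well clear of the block. Lowering gently.

>>> carry_out:
  linear:
    - [0,0,0.3]
    - [0,0,0.6]
    - [0,0,0.8]
    - [0,0,1.0]
    - [0,0,1.0]
  twist: [0,0,0,0,0]

```text
clock: 7.8
tool_pos: [0.4288, 0.255, 0.2142]
orientation: [179.9, -0.1, -177.7]
force: [0.4, 0.0, -1.4]
opening: 0.025
```

>>> carry_out:
  linear:
    - [0,0,0.05]
    - [0,0,0.1]
    - [0,0,0.1]
  twist: [0,0,0]

```text
clock: 8.05
tool_pos: [0.4287, 0.255, 0.2131]
orientation: [180.0, -0.1, -177.7]
force: [0.1, -0.1, -1.5]
opening: 0.0251
```

>>> carry_out:
  linear:
    - [0,0,0.05]
    - [0,0,0.1]
    - [0,0,0.1]
  twist: [0,0,0]

```text
clock: 8.3
tool_pos: [0.4287, 0.255, 0.2121]
orientation: [180.0, -0.1, -177.7]
force: [-0.7, -0.9, -2.1]
opening: 0.0249
```

>>> carry_out:
  linear:
    - [0,0,0.05]
    - [0,0,0.1]
    - [0,0,0.1]
  twist: [0,0,0]

```text
clock: 8.55
tool_pos: [0.4287, 0.255, 0.211]
orientation: [180.0, -0.1, -177.7]
force: [0.2, -0.2, -1.3]
opening: 0.0252
```

>>> carry_out:
  linear:
    - [0,0,0.03]
    - [0,0,0.05]
    - [0,0,0.05]
  twist: [0,0,0]

```text
clock: 8.8
tool_pos: [0.4287, 0.255, 0.2104]
orientation: [180.0, -0.1, -177.7]
force: [0.0, 0.7, -1.6]
opening: 0.025
```

>>> carry_out:
  linear:
    - [0,0,0.03]
    - [0,0,0.05]
    - [0,0,0.05]
  twist: [0,0,0]

```text
clock: 9.05
tool_pos: [0.4287, 0.255, 0.2099]
orientation: [180.0, -0.1, -177.7]
force: [0.1, -0.0, -0.7]
opening: 0.025
```

>>> carry_out:
  linear:
    - [0,0,0.03]
    - [0,0,0.05]
    - [0,0,0.05]
  twist: [0,0,0]

```text
clock: 9.3
tool_pos: [0.4287, 0.2549, 0.2094]
orientation: [180.0, -0.1, -177.7]
force: [0.6, 0.7, -1.6]
opening: 0.0252
```

>>> carry_out:
  linear:
    - [0,0,0.03]
    - [0,0,0.05]
    - [0,0,0.05]
  twist: [0,0,0]

```text
clock: 9.55
tool_pos: [0.4286, 0.255, 0.2088]
orientation: [180.0, -0.1, -177.7]
force: [-0.4, 0.3, -1.8]
opening: 0.025
```

Run:
```python
from h import *
import cv2
shift([.4282,.2553,.209],182.4)
for n,(x,y,w,h) in (("scene",(245,210,80,100)),("top",(210,200,70,60))):
  im=ctrl.snapshot(n)
  k=10 if n=='top' else 6
  cv2.imwrite(f"pics/{n}6.png",cv2.resize(im[y:y+h,x:x+w],None,fx=k,fy=k,interpolation=2))
```

```text
clk 9.55 linear cm [ 0.043  0.035 -0.019] rot [ 0.03 -0.11 -0.06] F [-0.45  0.27 -1.75] open 0.0250 q [ 53.3  17.  -35.   -0.2 -38.1 -50.8]
```

View pics/scene6.png

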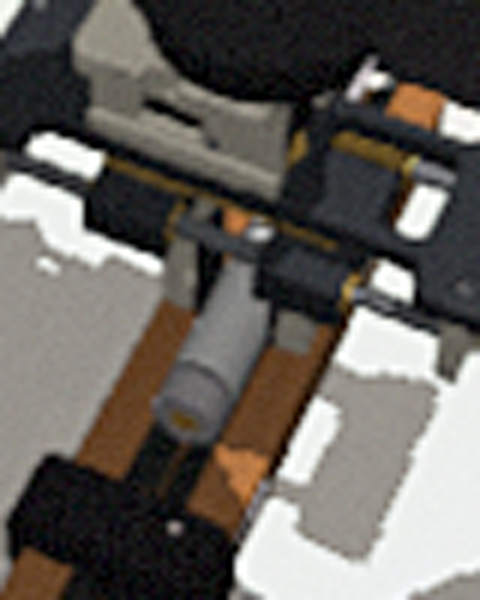

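View pics/top6.png

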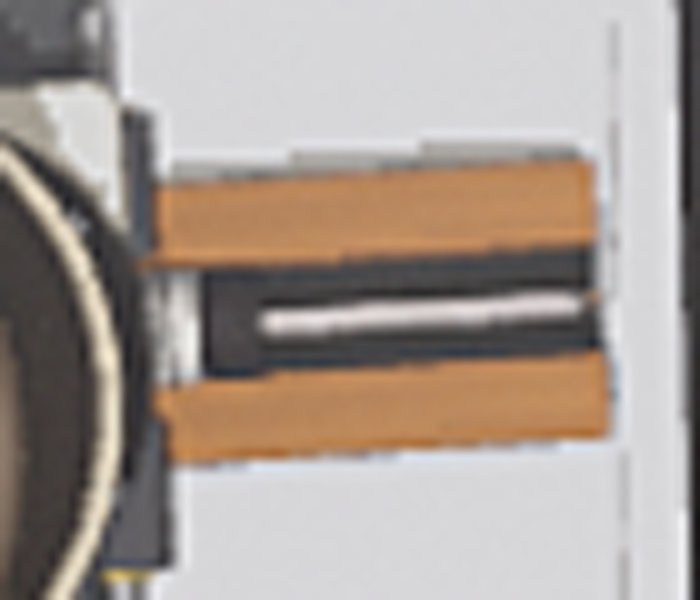

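Run:
```python
from h import *
for z in (.035,.037,.039): print(z,proj('scene',[.4286-.0023,.255+.055,z]))
print(px((183,418),6,(245,210)))
```

```text
0.035 [275.28089708 279.56859005]
0.037 [275.29967839 279.07274952]
0.039 [275.3185285  278.57509248]
(275.0833333333333, 279.25)
```

>>> carry_out:
  linear:
    - [0,0,0.03]
    - [0,0,0.05]
    - [0,0,0.05]
  twist: [0,0,0]

```text
clock: 9.9
tool_pos: [0.4286, 0.2549, 0.2083]
orientation: [180.0, -0.1, -177.7]
force: [0.5, 1.4, -1.3]
opening: 0.0254
```

>>> carry_out:
  linear:
    - [0,0,0.03]
    - [0,0,0.05]
    - [0,0,0.05]
  twist: [0,0,0]

```text
clock: 10.15
tool_pos: [0.4286, 0.2549, 0.2077]
orientation: [180.0, -0.1, -177.7]
force: [-0.0, 0.0, -1.2]
opening: 0.0253
```

>>> carry_out:
  linear:
    - [0,0,0.03]
    - [0,0,0.05]
    - [0,0,0.05]
  twist: [0,0,0]

```text
clock: 10.4
tool_pos: [0.4286, 0.2549, 0.2072]
orientation: [180.0, -0.1, -177.7]
force: [-0.3, -0.3, -1.5]
opening: 0.0253
```

>>> carry_out:
  linear:
    - [0,0,0.03]
    - [0,0,0.06]
    - [0,0,0.1]
    - [0,0,0.1]
  twist: [0,0,0,0]

```text
clock: 10.73
tool_pos: [0.4286, 0.2549, 0.2061]
orientation: [180.0, -0.1, -177.7]
force: [-0.7, 0.5, -1.6]
opening: 0.0257
```

>>> carry_out:
  linear:
    - [0,0,0.03]
    - [0,0,0.06]
    - [0,0,0.1]
    - [0,0,0.1]
  twist: [0,0,0,0]

```text
clock: 11.07
tool_pos: [0.4288, 0.255, 0.2054]
orientation: [180.0, -0.1, -177.6]
force: [0.2, -1.1, 3.3]
opening: 0.0251
```

>>> carry_out:
  linear:
    - [0,0,-0.03]
    - [0,0,-0.05]
    - [0,0,-0.05]
  twist: [0,0,0]

```text
clock: 11.32
tool_pos: [0.4287, 0.2549, 0.2058]
orientation: [180.0, -0.1, -177.7]
force: [-0.2, -0.8, -2.0]
opening: 0.0251
```

>>> carry_out:
  linear:
    - [0,0,0]
    - [0,0,0]
    - [0,0,0]
    - [0,0,0]
    - [0,0,0]
    - [0,0,0]
  twist: [0,0,0,0,0,0]
  fingers: 0

```text
clock: 11.82
tool_pos: [0.4287, 0.2549, 0.2058]
orientation: [180.0, -0.1, -177.7]
force: [0.4, 0.4, -0.2]
opening: 0.0439
```

Run:
```python
from h import *
import cv2
shift([.4282,.2553,.209],182.4)
for n,(x,y,w,h) in (("scene",(245,210,80,100)),("top",(210,200,70,60))):
  im=ctrl.snapshot(n)
  k=10 if n=='top' else 6
  cv2.imwrite(f"pics/{n}7.png",cv2.resize(im[y:y+h,x:x+w],None,fx=k,fy=k,interpolation=2))
```

```text
clk 11.82 linear cm [ 0.046  0.038 -0.316] rot [ 0.03 -0.11 -0.06] F [ 0.43  0.35 -0.19] open 0.0439 q [ 53.3  17.2 -35.2  -0.2 -37.7 -50.8]
```

View pics/scene7.png

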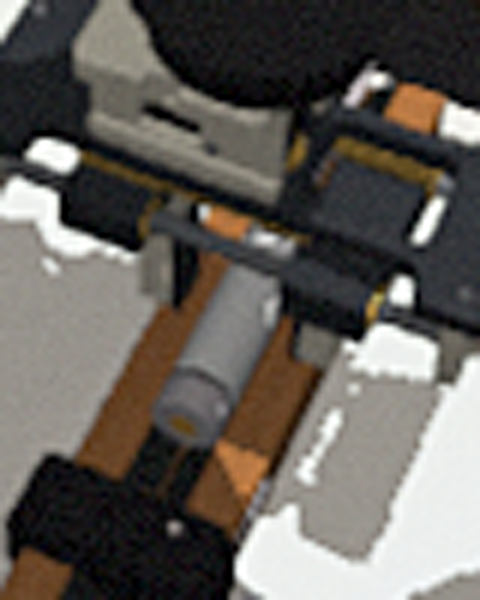

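View pics/top7.png

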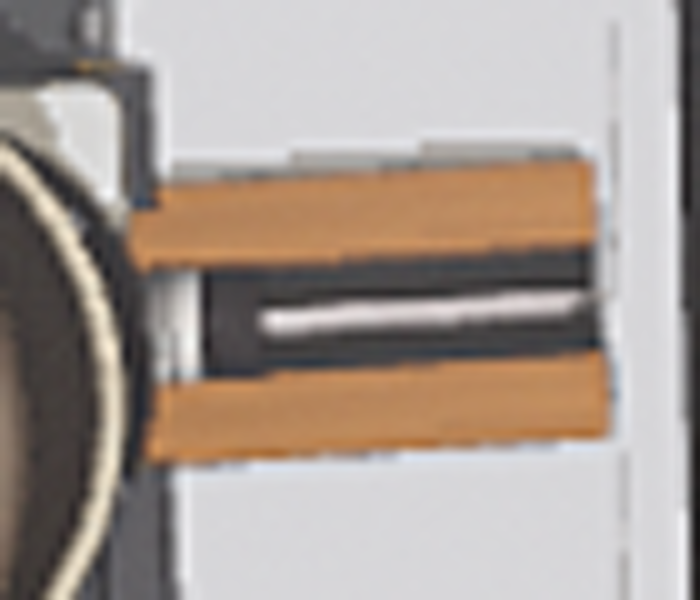

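The handle is lying in the groove (tail disc at about (183,422) in the crop, parallel to it, about 25 mm short of the pin). I'll re-grip 1 mm higher so that the tips don't rub the wood, then slide.

>>> carry_out:
  linear:
    - [0,0,-0.05]
    - [0,0,-0.1]
    - [0,0,-0.1]
    - [0,0,-0.1]
    - [0,0,-0.1]
    - [0,0,-0.1]
    - [0,0,-0.1]
    - [0,0,-0.1]
  twist: [0,0,0,0,0,0,0,0]
  fingers: -1

```text
clock: 12.58
tool_pos: [0.4287, 0.255, 0.2069]
orientation: [180.0, -0.1, -177.7]
force: [0.6, -0.4, 1.3]
opening: 0.0251
```

Run:
```python
from h import *
# target: slide 10mm along cradle +y (yaw 2.4)
o=ctrl.get_obs(); d=np.array([-.0422,.9991,0])
shift(o['tool_pos']+.01*d,182.4); print(o['tool_pos'])
```

```text
clk 12.58 linear cm [0.001 1.    0.001] rot [ 0.03 -0.1  -0.06] F [ 0.57 -0.36  1.26] open 0.0251 q [ 53.3  17.1 -35.1  -0.2 -37.8 -50.8]
[0.42873819 0.25496406 0.20692708]
```

>>> carry_out:
  linear:
    - [0,0.1,0]
    - [0,0.2,0]
    - [0,0.3,0]
    - [0,0.4,0]
    - [0,0.5,0]
    - [0,0.6,0]
  twist: [0,0,0,0,0,0]

```text
clock: 13.08
tool_pos: [0.4285, 0.2609, 0.2069]
orientation: [180.0, -0.1, -177.7]
force: [2.7, -4.0, 3.0]
opening: 0.0254
```

>>> carry_out:
  linear:
    - [0,0.1,0]
    - [0,0.2,0]
    - [0,0.3,0]
    - [0,0.4,0]
    - [0,0.5,0]
    - [0,0.6,0]
  twist: [0,0,0,0,0,0]

```text
clock: 13.58
tool_pos: [0.4282, 0.267, 0.2069]
orientation: [180.0, -0.1, -177.7]
force: [2.5, -5.1, 2.2]
opening: 0.0251
```

>>> carry_out:
  linear:
    - [-0.03,0.1,-0.02]
    - [-0.03,0.2,-0.02]
    - [-0.03,0.3,-0.02]
    - [-0.03,0.4,-0.02]
    - [-0.03,0.5,-0.02]
  twist: [0,0,0,0,0]

```text
clock: 14.0
tool_pos: [0.4281, 0.2721, 0.2069]
orientation: [180.0, -0.1, -177.7]
force: [-1.3, -1.5, 0.6]
opening: 0.0252
```

>>> carry_out:
  linear:
    - [0,0.1,0]
    - [0,0.2,0]
    - [0,0.3,0]
    - [0,0.4,0]
  twist: [0,0,0,0]

```text
clock: 14.33
tool_pos: [0.4279, 0.2762, 0.2069]
orientation: [180.0, -0.1, -177.7]
force: [0.1, -2.5, 0.4]
opening: 0.0253
```

>>> carry_out:
  linear:
    - [0,0.05,0]
    - [0,0.1,0]
    - [0,0.15,0]
    - [0,0.2,0]
    - [0,0.25,0]
    - [0,0.3,0]
  twist: [0,0,0,0,0,0]

```text
clock: 14.83
tool_pos: [0.4278, 0.2792, 0.2069]
orientation: [180.0, -0.1, -177.7]
force: [0.3, -2.0, 0.6]
opening: 0.0256
```

>>> carry_out:
  linear:
    - [0,0.05,0]
    - [0,0.1,0]
    - [0,0.15,0]
  twist: [0,0,0]

```text
clock: 15.08
tool_pos: [0.4277, 0.2807, 0.2069]
orientation: [180.0, -0.1, -177.7]
force: [0.2, -2.8, 0.0]
opening: 0.0254
```

Run:
```python
from h import *
import cv2
n='scene';x,y,w,h=(235,240,70,75)
im=ctrl.snapshot(n)
cv2.imwrite(f"pics/{n}8.png",cv2.resize(im[y:y+h,x:x+w],None,fx=8,fy=8,interpolation=2))
```

```text
(no output)
```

View pics/scene8.png

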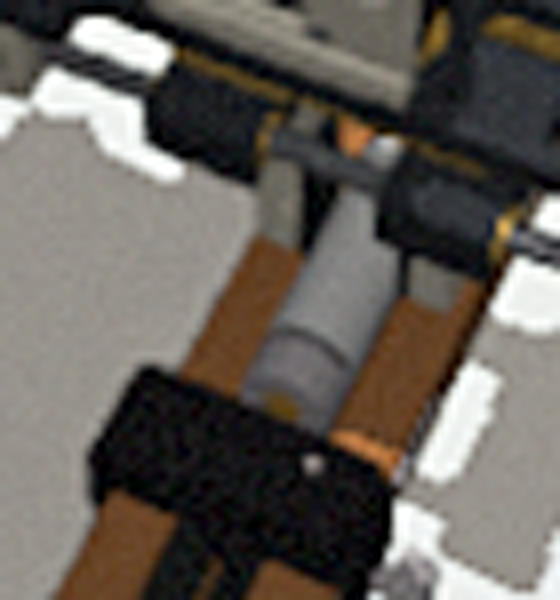

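The tail is disappearing behind the block's top edge at about (285,405), with friction about 2.5 N and no pin yet. Going on in fine steps.

>>> carry_out:
  linear:
    - [0,0.03,0]
    - [0,0.06,0]
    - [0,0.1,0]
  twist: [0,0,0]

```text
clock: 15.38
tool_pos: [0.4277, 0.2818, 0.2069]
orientation: [180.0, -0.1, -177.7]
force: [0.3, -2.3, 0.6]
opening: 0.0254
```

>>> carry_out:
  linear:
    - [0,0.03,0]
    - [0,0.06,0]
    - [0,0.1,0]
  twist: [0,0,0]

```text
clock: 15.63
tool_pos: [0.4277, 0.2828, 0.2069]
orientation: [180.0, -0.1, -177.7]
force: [-0.0, -3.1, 0.9]
opening: 0.0251
```

>>> carry_out:
  linear:
    - [0,0.03,0]
    - [0,0.06,0]
  twist: [0,0]

```text
clock: 15.8
tool_pos: [0.4276, 0.2835, 0.2069]
orientation: [180.0, -0.1, -177.7]
force: [0.1, -3.1, 1.9]
opening: 0.0251
```

>>> carry_out:
  linear:
    - [0,0.03,0]
    - [0,0.06,0]
  twist: [0,0]

```text
clock: 15.97
tool_pos: [0.4276, 0.2841, 0.2069]
orientation: [-180.0, -0.1, -177.7]
force: [0.2, -2.5, 1.1]
opening: 0.0251
```

>>> carry_out:
  linear:
    - [0,0.02,0]
    - [0,0.04,0]
  twist: [0,0]

```text
clock: 16.13
tool_pos: [0.4276, 0.2845, 0.2069]
orientation: [-180.0, -0.1, -177.7]
force: [0.7, -2.5, 1.1]
opening: 0.0253
```

>>> carry_out:
  linear:
    - [0,0.02,0]
    - [0,0.04,0]
  twist: [0,0]

```text
clock: 16.3
tool_pos: [0.4276, 0.2849, 0.2069]
orientation: [-180.0, -0.1, -177.7]
force: [-0.1, -2.8, 1.3]
opening: 0.0252
```

>>> carry_out:
  linear:
    - [0,0.02,0]
    - [0,0.04,0]
  twist: [0,0]

```text
clock: 16.47
tool_pos: [0.4276, 0.2853, 0.2069]
orientation: [-180.0, -0.1, -177.7]
force: [1.0, -2.8, 0.8]
opening: 0.0249
```

>>> carry_out:
  linear:
    - [0,0.02,0]
    - [0,0.03,0]
  twist: [0,0]

```text
clock: 16.63
tool_pos: [0.4275, 0.2856, 0.2069]
orientation: [-180.0, -0.1, -177.7]
force: [0.6, -3.4, 0.5]
opening: 0.0253
```

>>> carry_out:
  linear:
    - [0,0.02,0]
    - [0,0.03,0]
  twist: [0,0]

```text
clock: 16.8
tool_pos: [0.4275, 0.2858, 0.2069]
orientation: [-180.0, -0.1, -177.7]
force: [1.0, -3.6, 1.1]
opening: 0.025
```

>>> carry_out:
  linear:
    - [0,0.02,0]
    - [0,0.03,0]
  twist: [0,0]

```text
clock: 16.97
tool_pos: [0.4275, 0.2861, 0.2069]
orientation: [-180.0, -0.1, -177.7]
force: [0.7, -1.9, 1.2]
opening: 0.0254
```

>>> carry_out:
  linear:
    - [0,0.02,0]
    - [0,0.03,0]
  twist: [0,0]

```text
clock: 17.13
tool_pos: [0.4275, 0.2864, 0.2069]
orientation: [-180.0, -0.1, -177.7]
force: [1.0, -3.6, 1.0]
opening: 0.0253
```

>>> carry_out:
  linear:
    - [0,0.02,0]
    - [0,0.03,0]
  twist: [0,0]

```text
clock: 17.3
tool_pos: [0.4275, 0.2868, 0.2069]
orientation: [-180.0, -0.1, -177.7]
force: [0.5, -3.0, 0.8]
opening: 0.0254
```

>>> carry_out:
  linear:
    - [0,0.02,0]
    - [0,0.03,0]
  twist: [0,0]

```text
clock: 17.47
tool_pos: [0.4275, 0.2871, 0.2069]
orientation: [-180.0, -0.1, -177.7]
force: [1.1, -3.0, 1.0]
opening: 0.0249
```

>>> carry_out:
  linear:
    - [0,0.02,0]
    - [0,0.03,0]
  twist: [0,0]

```text
clock: 17.63
tool_pos: [0.4275, 0.2874, 0.2069]
orientation: [-180.0, -0.1, -177.7]
force: [0.8, -2.4, 1.2]
opening: 0.0253
```

>>> carry_out:
  linear:
    - [0,0.02,0]
    - [0,0.03,0]
  twist: [0,0]

```text
clock: 17.8
tool_pos: [0.4275, 0.2877, 0.2069]
orientation: [-180.0, -0.1, -177.7]
force: [0.1, -3.8, 1.2]
opening: 0.0249
```

>>> carry_out:
  linear:
    - [0,0.02,0]
    - [0,0.03,0]
  twist: [0,0]

```text
clock: 17.97
tool_pos: [0.4275, 0.288, 0.2069]
orientation: [-180.0, -0.1, -177.7]
force: [1.5, -3.4, 1.9]
opening: 0.0251
```

>>> carry_out:
  linear:
    - [0,0.02,0]
    - [0,0.03,0]
  twist: [0,0]

```text
clock: 18.13
tool_pos: [0.4275, 0.2883, 0.2069]
orientation: [-180.0, -0.1, -177.7]
force: [1.5, -3.2, 0.3]
opening: 0.0251
```

>>> carry_out:
  linear:
    - [-0.01,0.02,0]
    - [-0.01,0.03,0]
  twist: [0,0]

```text
clock: 18.3
tool_pos: [0.4275, 0.2885, 0.2069]
orientation: [-179.9, -0.2, -177.7]
force: [0.8, -4.4, 2.6]
opening: 0.0251
```

>>> carry_out:
  linear:
    - [0,0.01,0]
    - [0,0.02,0]
  twist: [0,0]

```text
clock: 18.47
tool_pos: [0.4275, 0.2886, 0.2069]
orientation: [-179.9, -0.2, -177.7]
force: [1.0, -3.7, 2.0]
opening: 0.0253
```

>>> carry_out:
  linear:
    - [0,0.02,0]
    - [0,0.03,0]
  twist: [0,0]

```text
clock: 18.63
tool_pos: [0.4275, 0.2889, 0.2069]
orientation: [-179.9, -0.2, -177.7]
force: [0.1, -3.6, 1.6]
opening: 0.0253
```

>>> carry_out:
  linear:
    - [0,0.02,0]
    - [0,0.03,0]
  twist: [0,0]

```text
clock: 18.8
tool_pos: [0.4275, 0.2893, 0.2069]
orientation: [-179.9, -0.2, -177.7]
force: [1.0, -3.0, 3.0]
opening: 0.0249
```

>>> carry_out:
  linear:
    - [0,0.02,0]
    - [0,0.03,0]
  twist: [0,0]

```text
clock: 18.97
tool_pos: [0.4274, 0.2895, 0.2069]
orientation: [-179.9, -0.2, -177.7]
force: [1.4, -5.5, 1.8]
opening: 0.0253
```

>>> carry_out:
  linear:
    - [0,0.01,0]
    - [0,0.02,0]
  twist: [0,0]

```text
clock: 19.13
tool_pos: [0.4274, 0.2896, 0.2069]
orientation: [-179.9, -0.2, -177.7]
force: [0.6, -5.8, 2.4]
opening: 0.0254
```

>>> carry_out:
  linear:
    - [0,0.01,0]
    - [0,0.02,0]
  twist: [0,0]

```text
clock: 19.3
tool_pos: [0.4275, 0.2897, 0.2069]
orientation: [-179.9, -0.2, -177.7]
force: [2.5, -5.4, 2.3]
opening: 0.0253
```

>>> carry_out:
  linear:
    - [-0.01,0.02,0]
    - [-0.01,0.03,0]
  twist: [0,0]

```text
clock: 19.47
tool_pos: [0.4275, 0.2898, 0.2069]
orientation: [-179.9, -0.2, -177.7]
force: [1.7, -5.5, 3.0]
opening: 0.0254
```

>>> carry_out:
  linear:
    - [-0.01,0.03,-0.01]
    - [-0.01,0.03,-0.01]
  twist: [0,0]

```text
clock: 19.63
tool_pos: [0.4275, 0.2899, 0.2069]
orientation: [-179.8, -0.2, -177.7]
force: [1.2, -4.7, 2.8]
opening: 0.0247
```

>>> carry_out:
  linear:
    - [0,0.02,0]
    - [0,0.04,0]
    - [0,0.05,0]
    - [0,0.05,0]
  twist: [0,0,0,0]

```text
clock: 19.97
tool_pos: [0.4276, 0.2901, 0.2069]
orientation: [-179.8, -0.2, -177.7]
force: [2.4, -5.9, 2.9]
opening: 0.0252
```

Run:
```python
from h import *
import cv2
shift([.4282,.29,.209],182.4); o=ctrl.get_obs(); print(o['tool_pos'],o['orientation'],o['moment'])
for n,(x,y,w,h) in (("scene",(235,220,80,90)),("top",(130,180,150,110))):
  im=ctrl.snapshot(n)
  k=5 if n=='top' else 6.5
  cv2.imwrite(f"pics/{n}9.png",cv2.resize(im[y:y+h,x:x+w],None,fx=k,fy=k,interpolation=2))
```

```text
clk 19.97 linear cm [-0.062 -0.008 -0.209] rot [-0.2  -0.21 -0.07] F [ 2.4  -5.94  2.93] open 0.0252 q [ 55.9  18.6 -32.8  -0.1 -38.9 -53.5]
[0.42756767 0.29005195 0.2069121 ] [-179.80172521   -0.21352249 -177.6707391 ] [-2.35506041 -0.67842701  0.06374897]
```

View pics/scene9.png

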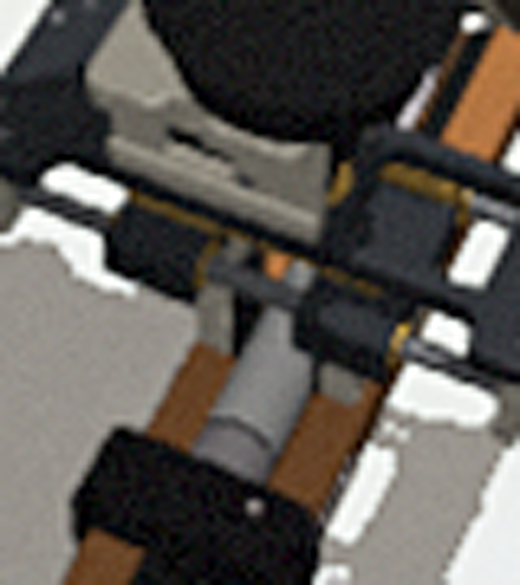

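View pics/top9.png

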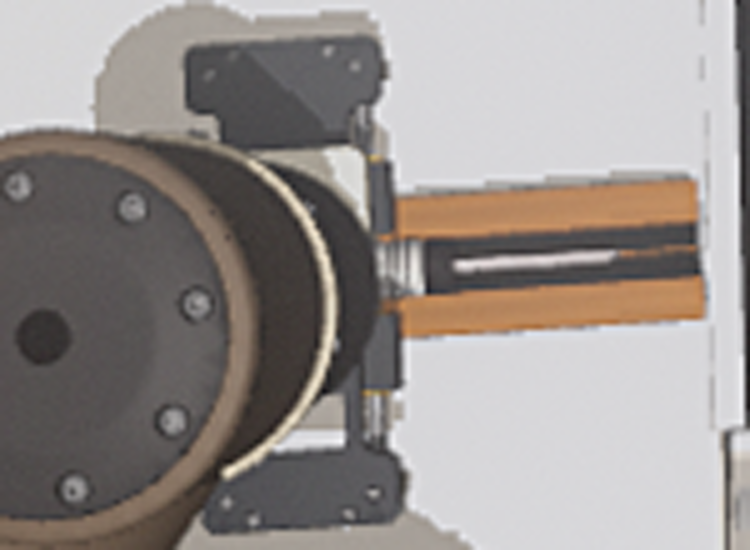

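>>> carry_out:
  linear:
    - [0,0,0]
    - [0,0,0]
    - [0,0,0]
    - [0,0,0]
    - [0,0,0]
  twist: [0,0,0,0,0]
  fingers: -0.1

```text
clock: 20.48
tool_pos: [0.4276, 0.2905, 0.207]
orientation: [-179.8, -0.2, -177.7]
force: [-0.2, -0.1, -0.2]
opening: 0.039
```

Run:
```python
from h import *
import cv2
o=ctrl.get_obs(); print(o['tool_pos'],o['orientation'],o['force'],o['moment'])
im=ctrl.snapshot('top');x,y,w,h=195,205,85,55
cv2.imwrite("pics/top10.png",cv2.resize(im[y:y+h,x:x+w],None,fx=9,fy=9,interpolation=2))
```

```text
[0.4275918  0.29045376 0.20698132] [-179.84243155   -0.19342244 -177.66006579] [-0.1576313  -0.08691185 -0.194763  ] [0.03226742 0.10707231 0.03159536]
```

View pics/top10.png

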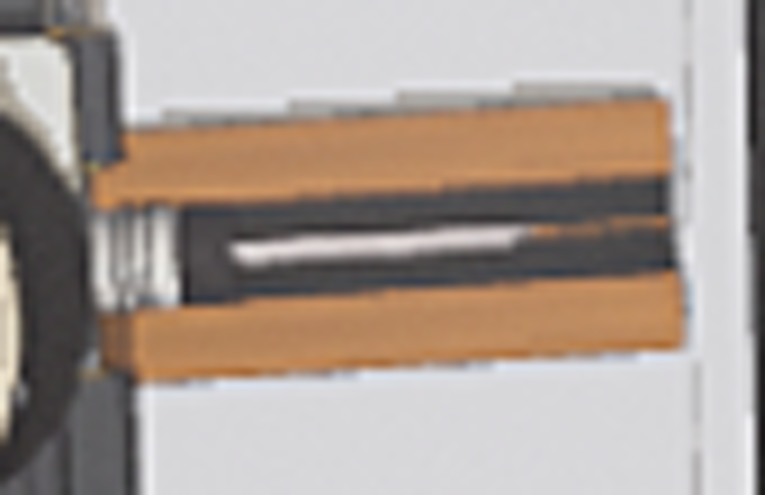

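Run:
```python
from h import *
q=lambda c:px(c,9,(195,205))
for z in (.033,.037):
  print(z,'tip',at('top',q((522,238)),z),'base',at('top',q((232,252)),z),'cradle end',at('top',q((672,225)),z-.007))
shift([.4276+.0422*.072,.2185,.207],182.4)
```

```text
0.033 tip [0.43088062 0.1621638  0.033     ] base [0.4288857  0.23440347 0.033     ] cradle end [0.43315911 0.124481   0.026     ]
0.037 tip [0.43099519 0.16213329 0.037     ] base [0.42900906 0.23405482 0.037     ] cradle end [0.43326285 0.12461541 0.03      ]
clk 20.53 linear cm [-0.013 -7.194  0.016] rot [-0.17 -0.2  -0.06] F [-0.18  0.29  0.1 ] open 0.0395 q [ 55.9  18.6 -32.8  -0.1 -38.9 -53.5]
```

>>> carry_out:
  linear:
    - [0,0,-0.8]
    - [0,0,-2]
    - [0,0,-3.2]
    - [0,0,-4]
    - [0,-0.5,-4]
    - [0,-2,-4]
    - [0,-3.7,-4]
    - [0,-5.4,-4]
    - [0,-6.6,-4]
    - [0,-7.2,-4]
    - [0,-7.2,-4]
    - [0,-7.2,-4]
  twist: [0,0,0,0,0,0,0,0,0,0,0,0]
  fingers: -0.1

```text
clock: 21.53
tool_pos: [0.4309, 0.2181, 0.2473]
orientation: [-179.8, -0.2, -177.7]
force: [-0.5, -0.0, -0.5]
opening: 0.0397
```

>>> carry_out:
  linear:
    - [0,0,0]
    - [0,0,0]
    - [0,0,0]
    - [0,0,0]
  twist: [0,0,0,0]
  fingers: -0.68

```text
clock: 21.87
tool_pos: [0.4309, 0.2186, 0.2472]
orientation: [-179.8, -0.2, -177.7]
force: [0.5, 0.5, -0.4]
opening: 0.0185
```

Run:
```python
from h import *
import cv2
shift([.4300,.2175,.208],182.4);o=ctrl.get_obs();print(o['tool_pos'],o['orientation'])
for n,(x,y,w,h) in (("scene",(225,180,110,130)),("top",(130,180,150,110))):
  im=ctrl.snapshot(n)
  k=5 if n=='top' else 4.5
  cv2.imwrite(f"pics/{n}11.png",cv2.resize(im[y:y+h,x:x+w],None,fx=k,fy=k,interpolation=2))
```

```text
clk 21.87 linear cm [ 0.082 -0.094  3.916] rot [-0.16 -0.18 -0.09] F [ 0.54  0.52 -0.43] open 0.0185 q [ 50.3  12.3 -34.7  -0.  -43.2 -47.9]
[0.43090418 0.21858619 0.24715445] [-179.84162377   -0.18481509 -177.69100915]
```

View pics/scene11.png

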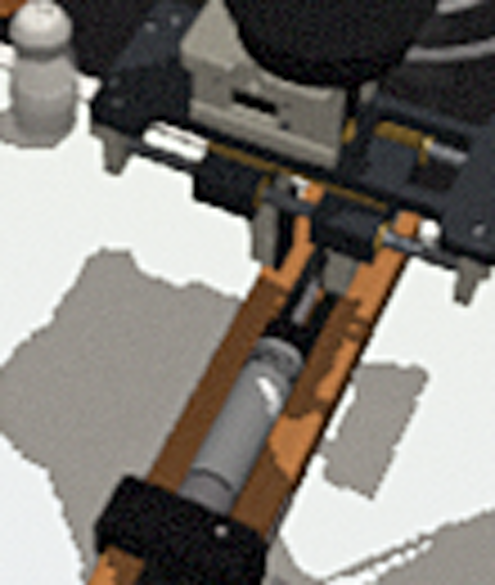

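View pics/top11.png

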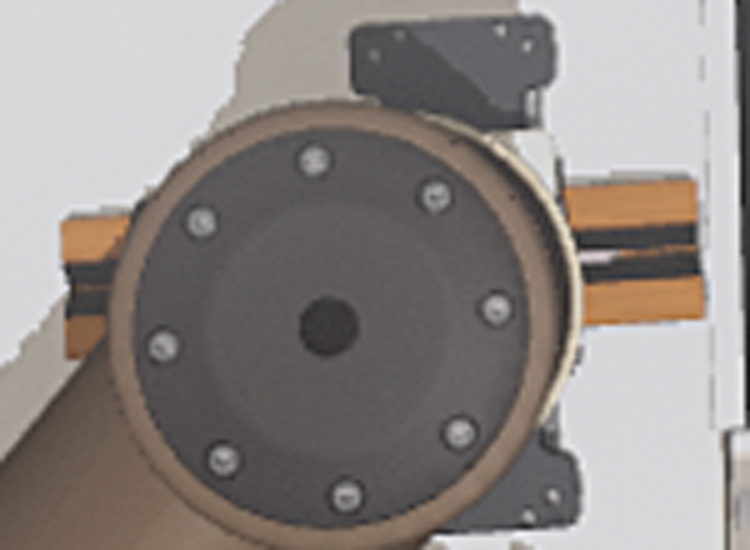

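>>> carry_out:
  linear:
    - [0,0,0]
    - [0,0,0]
    - [0,0,0]
    - [0,0,0.7]
    - [0,0,1.7]
    - [0,0,2.7]
    - [0,0,3.4]
    - [0,0,3.8]
    - [0,0,3.9]
    - [0,0,3.9]
  twist: [0,0,0,0,0,0,0,0,0,0]

```text
clock: 22.8
tool_pos: [0.4308, 0.2183, 0.2079]
orientation: [-179.8, -0.2, -177.7]
force: [-0.0, -0.7, 0.2]
opening: 0.014
```

Run:
```python
from h import *
import cv2
o=ctrl.get_obs();print(o['tool_pos'],o['orientation'],o['force'],o['moment'],o['opening'])
for n,(x,y,w,h) in (("scene",(245,200,80,90)),):
  im=ctrl.snapshot(n)
  cv2.imwrite(f"pics/{n}12.png",cv2.resize(im[y:y+h,x:x+w],None,fx=6.5,fy=6.5,interpolation=2))
```

```text
[0.43075906 0.2183127  0.20786245] [-179.80761128   -0.21200314 -177.69382497] [-0.01794067 -0.71361778  0.18339884] [-0.01180648  0.16585217  0.01173779] 0.013961846620115135
```

View pics/scene12.png

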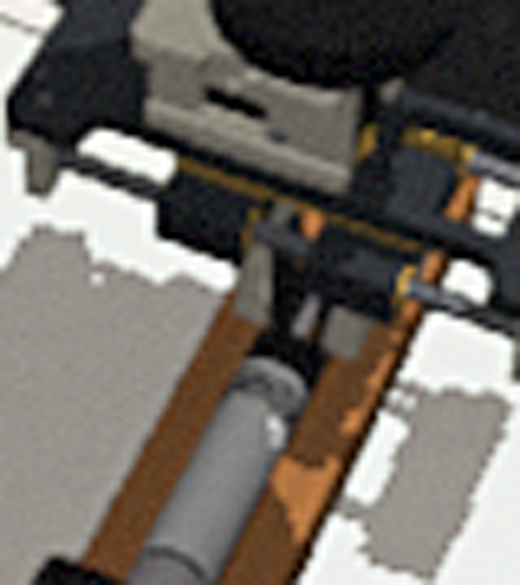

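The fingers straddle the spike (tips at about (255,315) and (345,350)), just in front of the black front end. Advancing along the groove to touch.

>>> carry_out:
  linear:
    - [0,0.1,0]
    - [0,0.2,0]
    - [0,0.3,0]
    - [0,0.35,0]
  twist: [0,0,0,0]

```text
clock: 23.18
tool_pos: [0.4308, 0.2222, 0.2085]
orientation: [-179.9, -0.2, -177.7]
force: [-0.8, 0.3, -0.6]
opening: 0.014
```

>>> carry_out:
  linear:
    - [0,0.05,0]
    - [0,0.1,0]
  twist: [0,0]

```text
clock: 23.35
tool_pos: [0.4307, 0.223, 0.2086]
orientation: [-179.8, -0.2, -177.7]
force: [0.4, -1.9, -0.1]
opening: 0.0139
```

>>> carry_out:
  linear:
    - [0,0.03,0]
    - [0,0.06,0]
  twist: [0,0]

```text
clock: 23.52
tool_pos: [0.4306, 0.2234, 0.2086]
orientation: [-179.8, -0.2, -177.7]
force: [1.9, -2.8, 0.3]
opening: 0.0141
```

>>> carry_out:
  linear:
    - [0,0.02,0]
    - [0,0.04,0]
  twist: [0,0]

```text
clock: 23.68
tool_pos: [0.4306, 0.2235, 0.2085]
orientation: [-179.8, -0.2, -177.7]
force: [1.4, -3.7, 0.5]
opening: 0.0136
```

Run:
```python
from h import *
o=ctrl.get_obs();print(o['tool_pos'],o['orientation'],o['force'],o['moment'],o['opening'])
```

```text
[0.43058608 0.22351895 0.20853521] [-179.77651312   -0.19484826 -177.68050623] [ 1.4311102  -3.67250766  0.5424114 ] [-1.39200402 -0.60727596 -0.03691751] 0.013564249965166555
```

>>> carry_out:
  linear:
    - [0,0.03,0]
    - [0,0.06,0]
    - [0,0.06,0]
  twist: [0,0,0]

```text
clock: 23.93
tool_pos: [0.4305, 0.2238, 0.2085]
orientation: [-179.7, -0.2, -177.7]
force: [2.8, -5.6, 1.0]
opening: 0.0139
```

>>> carry_out:
  linear:
    - [-0.03,0.03,0]
    - [-0.03,0.06,0]
    - [-0.03,0.06,0]
  twist: [0,0,0]

```text
clock: 24.18
tool_pos: [0.4307, 0.224, 0.2084]
orientation: [-179.7, -0.2, -177.7]
force: [2.3, -5.4, 2.4]
opening: 0.0141
```

>>> carry_out:
  linear:
    - [-0.03,0.04,-0.02]
    - [-0.03,0.08,-0.02]
    - [-0.03,0.08,-0.02]
  twist: [0,0,0]

```text
clock: 24.43
tool_pos: [0.4308, 0.2243, 0.2085]
orientation: [-179.6, -0.3, -177.7]
force: [2.7, -5.9, 1.4]
opening: 0.0142
```

>>> carry_out:
  linear:
    - [-0.02,0.04,0]
    - [-0.02,0.08,0]
    - [-0.02,0.12,0]
    - [-0.02,0.12,0]
  twist: [0,0,0,0]

```text
clock: 24.77
tool_pos: [0.4308, 0.2248, 0.2084]
orientation: [-179.5, -0.3, -177.7]
force: [3.5, -8.5, 3.4]
opening: 0.014
```

>>> carry_out:
  linear:
    - [-0.03,0.06,-0.02]
    - [-0.04,0.1,-0.03]
    - [-0.04,0.13,-0.03]
    - [-0.04,0.15,-0.03]
    - [-0.04,0.15,-0.03]
  twist: [0,0,0,0,0]

```text
clock: 25.18
tool_pos: [0.431, 0.2253, 0.2085]
orientation: [-179.4, -0.4, -177.7]
force: [3.3, -8.5, 3.1]
opening: 0.0141
```

Run:
```python
from h import *
import cv2
o=ctrl.get_obs();print(o['tool_pos'],o['orientation'],o['force'],o['moment'],o['opening'])
for n,(x,y,w,h) in (("scene",(235,200,90,110)),("top",(195,205,85,55))):
  im=ctrl.snapshot(n);k=5.4 if n=='scene' else 9
  cv2.imwrite(f"pics/{n}13.png",cv2.resize(im[y:y+h,x:x+w],None,fx=k,fy=k,interpolation=2))
```

```text
[0.43097063 0.22530648 0.20850943] [-179.38523401   -0.41414668 -177.71522148] [ 3.3240519  -8.45445828  3.1145048 ] [-3.10175644 -1.17959037  0.00485048] 0.01410471316073375
```

View pics/scene13.png

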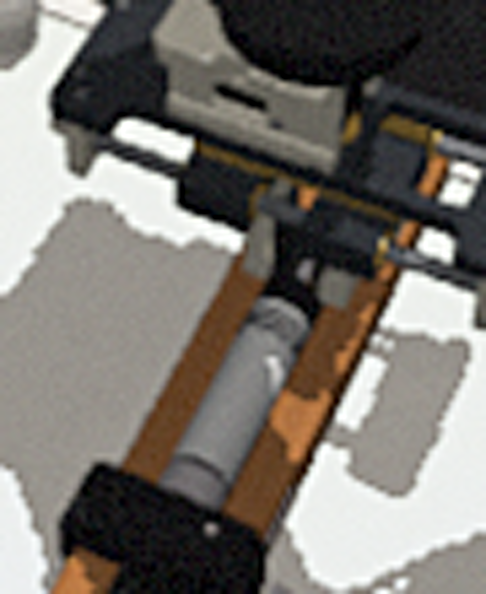

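View pics/top13.png

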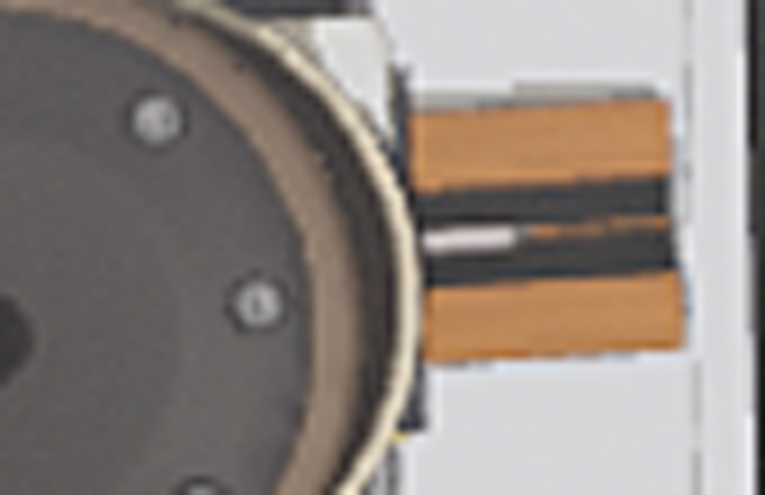

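The spike tip is at (520,238), against (522,238) before. So the handle has stopped moving while the force rose from about 3 to 8.5 N: it is on the stop. I'll press a bit more, to about 12 N in total.

>>> carry_out:
  linear:
    - [-0.03,0.08,-0.03]
    - [-0.05,0.14,-0.05]
    - [-0.05,0.18,-0.05]
    - [-0.05,0.2,-0.05]
    - [-0.05,0.2,-0.05]
  twist: [0,0,0,0,0]

```text
clock: 25.7
tool_pos: [0.4311, 0.226, 0.2087]
orientation: [-179.2, -0.5, -177.7]
force: [3.5, -9.3, 2.2]
opening: 0.0139
```

>>> carry_out:
  linear:
    - [-0.03,0.1,-0.03]
    - [-0.05,0.17,-0.05]
    - [-0.05,0.22,-0.05]
    - [-0.05,0.25,-0.05]
    - [-0.05,0.26,-0.05]
  twist: [0,0,0,0,0]

```text
clock: 26.12
tool_pos: [0.4311, 0.227, 0.2088]
orientation: [-179.0, -0.6, -177.8]
force: [5.0, -12.7, 3.5]
opening: 0.014
```

>>> carry_out:
  linear:
    - [0,0,0]
    - [0,-0.05,0]
    - [0,-0.1,0]
    - [0,-0.2,0]
    - [0,-0.4,0]
    - [0,-0.6,0]
  twist: [0,0,0,0,0,0]
  fingers: -0.55

```text
clock: 26.62
tool_pos: [0.4314, 0.2212, 0.209]
orientation: [-179.0, -0.6, -177.7]
force: [0.3, -0.3, -0.4]
opening: 0.0193
```

Run:
```python
from h import *
import cv2
o=ctrl.get_obs();print(o['tool_pos'],o['orientation'],o['force'],o['moment'],o['opening'])
for n,(x,y,w,h) in (("scene",(235,200,90,110)),("top",(195,205,85,55))):
  im=ctrl.snapshot(n);k=5.4 if n=='scene' else 9
  cv2.imwrite(f"pics/{n}14.png",cv2.resize(im[y:y+h,x:x+w],None,fx=k,fy=k,interpolation=2))
```

```text
[0.43135804 0.22121106 0.20895416] [-179.04324672   -0.61266176 -177.73178366] [ 0.2834597  -0.28507777 -0.38725827] [0.06847629 0.0643891  0.06060105] 0.019332862912147305
```

View pics/top14.png

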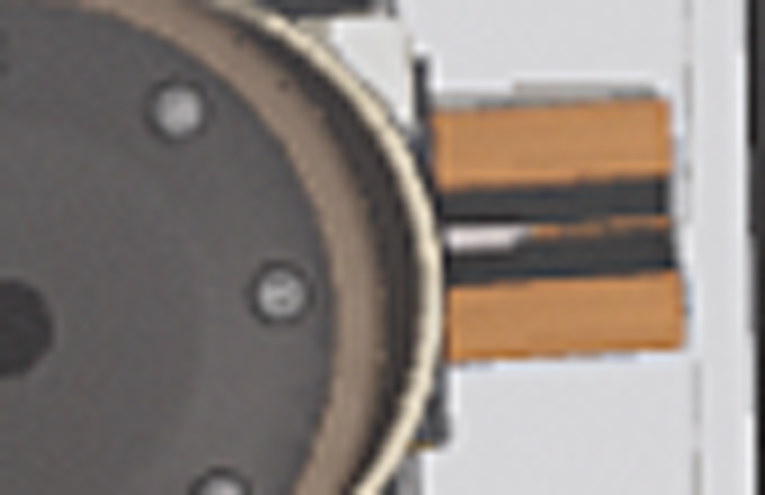

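View pics/scene14.png

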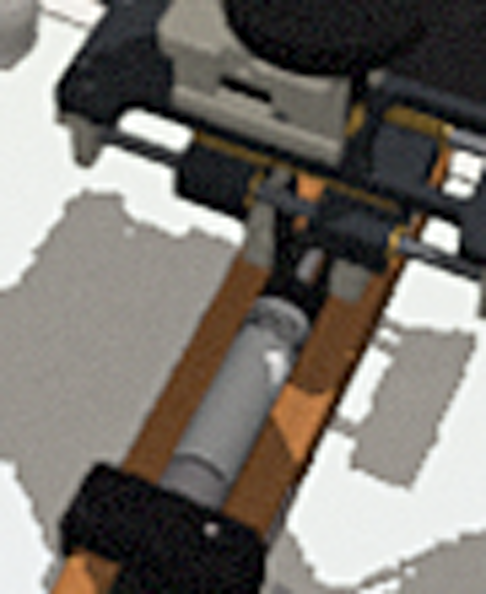

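>>> carry_out:
  linear:
    - [0,0,-0.5]
    - [0,0,-1.5]
    - [0,0,-3]
    - [0,0,-5]
    - [0,-1,-7.5]
    - [0,-3,-10]
    - [0,-6,-12]
    - [0,-9,-13]
    - [0,-12,-13]
    - [0,-14,-13]
    - [0,-15,-13]
    - [0,-15,-13]
  twist: [0,0,0,0,0,0,0,0,0,0,0,0]

```text
clock: 27.72
tool_pos: [0.4382, 0.0717, 0.3419]
orientation: [-179.0, -0.6, -177.9]
force: [-0.7, 0.2, 0.3]
opening: 0.0198
```

Run:
```python
from h import *
import cv2
o=ctrl.get_obs();print(o['clock'],o['tool_pos'],o['force'])
for n,(x,y,w,h) in (("scene",(150,150,180,180)),("top",(135,205,145,60))):
  im=ctrl.snapshot(n);k=3.3 if n=='scene' else 5.5
  cv2.imwrite(f"pics/{n}15.png",cv2.resize(im[y:y+h,x:x+w],None,fx=k,fy=k,interpolation=2))
  cv2.imwrite(f"pics/{n}15full.png",im)
```

```text
27.7167 [0.43823954 0.07173037 0.34187444] [-0.67071807  0.18422022  0.27121948]
```

View pics/top15.png

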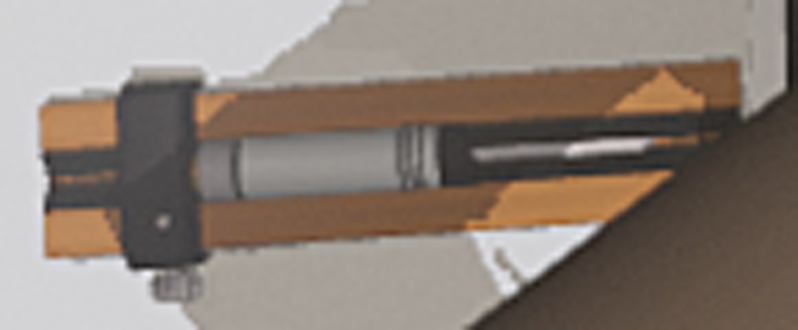

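View pics/top15full.png

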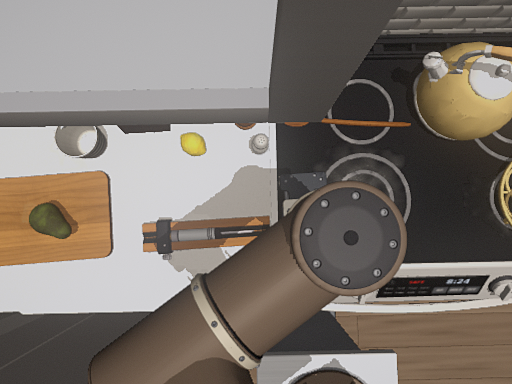

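View pics/scene15.png

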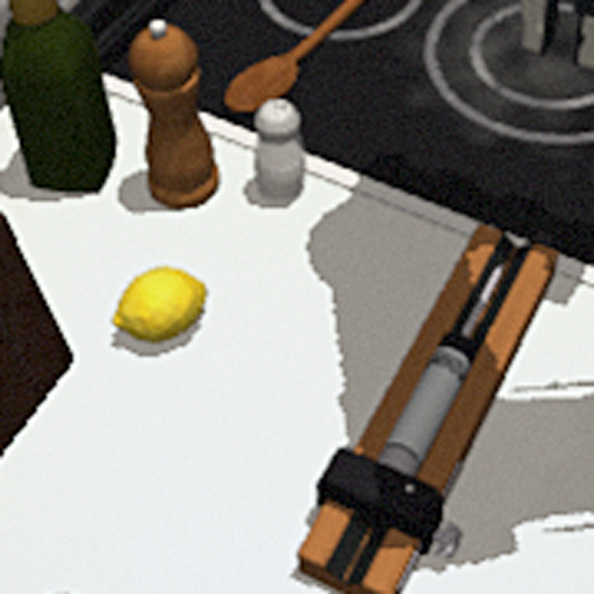

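```bash
python3 -c "
from plant import ctrl
print(ctrl.close_job())"
```

```text
the job is handed in; nothing more can be done
None
```

The thermometer is back in its cradle with the pin pressed in, and I handed the job in at about 28 s. The pin force and travel are inferred, because neither can be read directly.

**What I did:**
- I gripped the handle on the hob and laid it in the V-groove with the spike away from the block. The tail was about 25 mm short of the pin.
- I slid it along while gripped, with about 2–3 N of friction.
- When the force began to rise I let go and pushed on the handle's flat front end with the fingers either side of the spike.

**Last checks:**
- **Stop:** the handle stayed put while the wrist force along the groove went from about 3 N to 12.7 N. The spike tip stayed within a pixel in the top view, so the pin is on its stop.
- **Force on the pin:** allowing for the stated groove friction of 1–4.5 N, the 12.7 N puts about 8–11.7 N on the pin.
- **After backing off:** the spike tip had not moved. The handle end shows only a few millimetres from the block face, which fits the pin being pressed in.
- **Other objects:** in the final pictures the shaker, lemon and spoon look to be where they were, and the robot is touching nothing.

**What disagreed:**
- **Heights:** the handle touched down about 5 mm lower than my heights predicted, so I found it by feel.
- **Side and downward force:** while pressing there was also about 5 N sideways and 3.5 N downward on the handle. The downward part adds a little friction, so the pin force could be slightly under the range above.
- **Tool tilt:** the tool had tilted about 1° by the end of the push.

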